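# Clamp a bottle in the labelling jig

### The arm

A 7-joint arm with a two-finger parallel gripper is mounted at the origin on the work surface. World frame = base frame: x ahead of the robot, y to its left, z up, the work surface at z = 0. Lengths are in mm, angles in rad, forces in N, time in s.
With the tool pointing down it reaches from about 425 to 1025 mm from the base axis. Payload 9.4 kg.
Tool frame: the origin (TCP) lies between the finger pads; the fingertips stand nose_length ahead of it and the grasp point (between the pads) is the TCP (nose_length is the distance from the TCP to the fingertips, in mm); z points along the fingers, y is the line along which they close (so a half turn about z gives the same grasp; the last joint's range is limited). The gripper opens to 85 mm and grips with 20 to 120 N. Pads are 22 mm wide; open, the fingers measure 114 mm over their backs; the gripper's body (76 mm by 85 mm) begins 54 mm behind the grasp point. The pads swing forward as they close: fully open they stand 13 mm farther back than shut.
Start: joints at [-1.235, 0.599, -0.003, 1.599, 0.002, 0.943, -0.08], TCP at [290.855, 664.099, 250.275] pointing down, gripper open.
Joint ranges: [-2.57, 2.57], [-0.35, 1.97], [-1.29, 1.29], [0.11, 2.56], [-1.05, 4.19], [0.11, 1.86], [-2.63, 2.63]. Speed limits (rad/s): [2.22, 2.22, 3.01, 3.01, 3.14, 3.14, 3.14].

### API

Orientations are given as a rotation vector (axis times angle).
In Python, from workcell import get_obs, read_camera, hand_in, find_in, nose_length gives the robot as it stands. The module is installed in compiled form; this text tells all that it offers.
- The arm moves only by the tool jog_arm, never from a script. Its argument "moves" is a list of rows, each an object of numbers: "tx", "ty", "tz": the shift along the tool's x, y, z each as a share of 0.5 m, from -1 to 1; "wx", "wy", "wz": the turn, a rotation vector about the tool's x, y, z each as a share of 360 degrees, from -1 to 1; "grip": the opening, from 0 (shut) to 1 (fully open). A call has exactly 8 rows; each row shifts and turns the commanded pose from where the row before left it, along the tool's axes as they then stand; what a row does not reach is not made up. A row lasts 1/8 s, in which the tool goes at most 62.5 mm and 10.7 degrees, less where a joint would pass 70% of its speed; a pose out of reach is approached as far as the arm can. A call with a number of a shift or a turn outside -1 to 1 is refused whole. A call with a gripper value outside its range is refused whole. The fingers move at their own pace and stop on an object; the grip force is fixed at half the most. Time passes only in rows, so rows that do not move let the fingers close, or fill a call up. It gives the time, the measured TCP pose, the force, the opening and the grip force at its end, in the units of the state.
- get_obs(): the state, without advancing time (a new reading comes with each control period).
- read_camera(name): name is "scene" or "top" or "wrist"; returns a dict with "frame" (384x512x3 uint8, red, green, blue), "camera_matrix" (3x3 intrinsics, pixels), "world_to_cam" (4x4, takes a point from world to camera coordinates); the wrist camera has in their place "mount" (4x4, takes a point from camera to tool coordinates, whose origin is the TCP and whose axes are the flange's). Camera axes: x right, y down, z forward; pixel columns grow to the right and rows downward; lengths in mm; the calibration is good to about 2 mm. A picture is of the moment at which its call begins: read the wrist's pose just before it. There is no depth.
- hand_in(): hands the job in; it is judged then, once.
Trained networks look in the newest picture that a camera, given by its name, has taken for a name from the list of things; names that differ only in an ending like _2 or _b are one class to them, and where a whole thing is asked for, a point or a joint stands for the part that bears it (a point fixed in the world has none). Each returns a list of dicts, best first, with "score" (0 to 1); they miss things now and then, are a little off and sometimes report something else, mostly with a low value. They report only what shows in the picture. A call takes as long as a camera call. They do not tell look-alikes from the thing itself.
- find_in(label, camera): "position" ([x, y, z] in mm, in world coordinates, good to about 4 mm: the middle of the surface that is visible of it).
The state is a dict: "time_s": time; "q": joint angles; "joint_vel": joint speeds; "tau": joint torques, N m; "ee_pos": TCP position; "tcp_rot": TCP orientation; "wrist_force": force on the tool from outside, world axes, zero at the start; "wrist_torque": the same for the moment, N m; "finger_gap": opening from 0.0 (shut) to 1.0 (fully open); "grip_force": force on a finger pad.
Only numpy, scipy, OpenCV 4.12 (cv2) and the standard library are available. Lean on these libraries where they do the work, as an engineer would, in place of code of your own. Each camera call takes 0.05 s, during which the arm holds its last target. There are 200 camera calls.

### The job

Take the unlabelled bottle out of its small plain wooden rest and lay it in the two saddles of the labelling jig, its body centred over the saddles and its neck under the raised clamp finger; set it down, do not drop it. Then press the jig's sprung lever all the way down until the catch holds it down by itself, and let go. Leave the other things on the table where they are.

Things in the scene. Friction and masses are not known exactly. Their poses are not given: they have to be found in the camera images.
- jig: Labelling jig fixed on the table: light wooden plank 185 x 335 x 18 mm (x -75 to 110, y -83 to 253) with two V saddles, a clamp and a lever. Origin on the table top under the midpoint of the saddles; z up, y along the bottle axis towards the neck end. Saddles: 14 mm thick, 84 mm wide, at y = -40 and +40 mm, top 55 mm high, 45 degree flanks; between them fingers have free room.
- jig_seat (a point): Where the origin of a well laid bottle comes to lie: over the jig's origin, 63 mm above the table, the bottle's axis parallel to jig y, neck to +y. Along the bottle 15 mm either way is fine; the saddles centre it sideways.
- clamp_spot (a point): Where the shut clamp finger crosses the bottle's axis: jig x = 0, y = 107, height 63 mm. Finger (16 mm wide) and lever are one piece on a steel shaft along y at jig x = 85, height 85 mm, y 88 to 228. Lever up, the finger stands steeply at x > 30 mm, up to 190 mm high, so the bottle can be lowered straight down; latched, it is 5 mm above the neck.
- catch_top (a point): Top centre of the catch housing, an aluminium block 26 x 24 mm, 93 mm high, at jig x = -33, y = 240 mm, beside the lever's handle; its sprung slanted bolt points to -y and snaps over a pin of the handle.
- lever (a joint): Angle of the sprung lever: 0 = fully up (a spring pushes it there), grows as it is pressed down. The catch snaps over it at about 1.21 and holds it at about 1.2; its stop is at 1.235. Pressing at the grip takes about 3 N at first and about 10 N at the end.
- lever_grip (a point): Centre of the black round cross grip at the end of the lever handle: cylinder of 22 mm diameter, 56 mm long, along jig y. It moves with the lever in an arc of radius 190 mm about lever_pivot: lever up it is about 250 mm high and 13 mm to -x of the jig's origin, latched about 53 mm high at jig x = -102 mm. The handle is a flat steel bar 14 mm wide.
- lever_pivot (a point): Point on the lever's hinge axis (parallel to jig y) level with the handle: jig x = 85, y = 200, height 85 mm. Fixed to the jig.
- bottle: The unlabelled dark glass bottle with a yellow cap, lying in the rest, about 0.4 kg. Origin on its axis at the middle of the cylindrical body (the point to grip, near its centre of mass); its y axis runs along the bottle towards the neck. Body 56 mm diameter from y = -60 to +60 mm, shoulder to y = 82, neck and cap 30 mm diameter from y = 82 to the end at y = 135 mm.
- bottle_neck (a point): Point on the bottle's axis in the middle of the neck, 110 mm from the bottle's origin.
- rest: Small plain wooden rest fixed on the table, plank 100 x 130 x 18 mm with two saddles just like the jig's (y = -40 and +40 mm). Origin on the table top below the middle; y along the bottle. The bottle lies in it at the start, axis 63 mm above the table.
- full_bottle: Bystander: a labelled bottle standing upright, 56 mm diameter, 195 mm tall. Origin at the centre of its underside.
- jar: Bystander: glass jar with a lid, 72 mm diameter, 90 mm tall. Origin at the centre of its underside.
- label_roll: Bystander: roll of blank paper labels standing on its flat side, 84 mm diameter, 60 mm tall. Origin at the centre of its underside.
There are look-alikes about, which are no part of the job. Leave any green or pink look-alike of the bottle alone.

How it is judged (in metres and radians):
On the way, in this order (a step that is already met when the one before it is completed fails the run):
1. the bottle lies in the jig's saddles, let go, while the lever is still up (x of bottle in the frame of jig between -0.008 and 0.008 m and y of bottle in the frame of jig between -0.018 and 0.018 m and z of bottle in the frame of jig between 0.055 and 0.071 m and angle between the y axis of bottle and the y axis of jig, either way round below 0.12 rad and y of bottle_neck in the frame of jig above 0.05 m and contact force between the fingers and bottle below 0.2 N and value of joint lever below 0.3 rad), for 0.2 s.
2. the lever is pressed all the way down with the bottle in the jig (x of bottle in the frame of jig between -0.008 and 0.008 m and y of bottle in the frame of jig between -0.018 and 0.018 m and z of bottle in the frame of jig between 0.055 and 0.071 m and angle between the y axis of bottle and the y axis of jig, either way round below 0.12 rad and y of bottle_neck in the frame of jig above 0.05 m and value of joint lever above 1.15 rad), for 0.2 s.
At the end, for the whole second after the job is handed in: Bottle at rest in the jig's saddles: axis within 8 mm of the middle line and seated height, body centre within 18 mm of the saddles' middle, parallel to the jig within 0.12 rad, neck towards the clamp; lever held down beyond 1.15 rad by the catch (all of step 2 and linear speed of bottle below 0.03 m/s); the robot touches nothing.
It fails at once if the bottle is dropped or thrown: it moves faster than 0.5 m/s while no finger holds it (linear speed of bottle above 0.5 m/s and contact force between the fingers and bottle below 0.2 N).
It fails at once if the labelled bottle is moved more than 30 mm or tipped over (distance of full_bottle from where it was at the start of the episode above 0.03 m or angle between full_bottle's own z axis and vertical above 0.5 rad).
It fails at once if the jar is moved more than 30 mm or tipped over (distance of jar from where it was at the start of the episode above 0.03 m or angle between jar's own z axis and vertical above 0.5 rad).
It fails at once if the roll of labels is moved more than 30 mm or tipped over (distance of label_roll from where it was at the start of the episode above 0.03 m or angle between label_roll's own z axis and vertical above 0.5 rad).
It also fails if it takes over 56 s, if anything falls off the work surface, if the arm or the gripper's body presses on something with over 40 N, if the wrist force passes 120 N, or if a joint passes its speed limit or range.

## Working session

There is one attempt and no reset: what is moved stays moved. The work goes in short steps, Python scripts to look and compute and a tool call to move; the robot and the scene stay as the last step left them, time stands still between calls to the robot, and variables do not carry over. Pictures are saved under pics/ and viewed, at most 10 in all, crops included, and the job is handed in when it is done.

Besides the shell and the picture viewer there is one more tool, called after "Call:" as a command line: name --argument value ..., lists and objects as JSON in quotes. jog_arm: Moves the arm, as the interface text tells. Shift numbers are shares of 0.5 m and turn numbers shares of 360 degrees, none past 1 either way. Its arguments: {"type":"object","properties":{"moves":{"type":"array"}},"required":["moves"]}

```bash
mkdir -p pics
cat > h.py <<'E'
import numpy as np, cv2
from workcell import *
from scipy.spatial.transform import Rotation as R
def save(name, fn, crop=None, scale=1):
    c=read_camera(name); f=c["frame"][:,:,::-1]
    if crop: x0,y0,x1,y1=crop; f=f[y0:y1,x0:x1]
    cv2.imwrite("pics/"+fn, cv2.resize(f,None,fx=scale,fy=scale,interpolation=cv2.INTER_CUBIC)); return c
def proj(c,p):
    T=c["world_to_cam"]; q=T[:3,:3]@np.asarray(p,float)+T[:3,3]; u=c["camera_matrix"]@q; return u[:2]/u[2]
def unproj(c,uv,z):
    T=c["world_to_cam"]; d=T[:3,:3].T@np.linalg.inv(c["camera_matrix"])@np.array([*uv,1.]); o=-T[:3,:3].T@T[:3,3]
    return o+d*(z-o[2])/d[2]
E
python3 - <<'E'
from h import *
np.set_printoptions(precision=1,suppress=True)
o=get_obs(); print(o["ee_pos"],o["tcp_rot"],R.from_rotvec(o["tcp_rot"]).as_matrix(),o["finger_gap"],nose_length if not callable(nose_length) else nose_length())
for cam in ["top","scene"]:
    c=save(cam,cam+"0.png",None,1.5)
    print(cam, "cam at", -c["world_to_cam"][:3,:3].T@c["world_to_cam"][:3,3])
    for n in ["jig","bottle","bottle_neck","rest","lever_grip","catch_top","full_bottle","jar","label_roll","lever_pivot"]:
        for d in find_in(n,cam)[:4]: print(n,round(d["score"],2),np.array(d["position"]),proj(c,d["position"]))
E
```

```text
[290.7 663.7 249.4] [-0.6 -3.1  0. ] [[-0.9  0.4 -0. ]
 [ 0.4  0.9 -0. ]
 [-0.  -0.  -1. ]] 0.9978442659968452 19.0
top cam at [ 393.9  -32.8 1637.3]
bottle 0.87 [ 319.1 -162.    49.4] [295.7 245.4]
bottle 0.83 [ 507.1 -329.8   87.8] [346.7 186.6]
bottle 0.83 [ 499.5 -573.3   53. ] [418.3 188. ]
bottle 0.78 [ 307.6 -421.3   47.5] [374.5 247.2]
bottle_neck 0.89 [ 502.3 -574.2   48.9] [418.1 187.3]
bottle_neck 0.72 [ 318.  -163.6   51.1] [296.3 245.8]
bottle_neck 0.67 [ 517.  -324.4   85.6] [344.8 183.6]
bottle_neck 0.58 [536.8 507.9  64.7] [ 91.8 183.9]
rest 0.77 [ 478.2 -340.    15.4] [346.  196.6]
lever_grip 0.88 [605.4 284.8 176.9] [151.6 157.1]
lever_grip 0.55 [536.4 509.7  63.1] [ 91.4 184. ]
catch_top 0.84 [592.5 190.8  18.4] [189.2 166.6]
full_bottle 0.54 [688.6 -84.4 134.1] [270.1 130.4]
jar 0.8 [ 709.3 -252.3   92.3] [320.9 125.4]
label_roll 0.77 [532.8 509.8  61.8] [ 91.5 185.1]
lever_pivot 0.87 [596.  188.5  22.4] [189.7 165.5]
lever_pivot 0.17 [ 479.2 -342.7   17.2] [346.9 196.3]
scene cam at [1588.9  529.2  942.4]
jig 0.65 [627.7 221.3  18.1] [314.  267.7]
bottle 0.87 [ 3
[... 237 characters left out ...]
ttle_neck 0.88 [ 345.4 -396.8   45.1] [204.9 176.3]
bottle_neck 0.67 [ 529.8 -313.3   80.4] [195.1 194.8]
bottle_neck 0.61 [ 338.1 -154.3   42.8] [255.  190.1]
rest 0.69 [ 537.2 -325.1   16.5] [192.9 208.5]
lever_grip 0.72 [624.4 290.  152.9] [339.1 241.2]
lever_grip 0.69 [ 538.2 -328.7   15.9] [192.  208.5]
catch_top 0.89 [630.9 219.1  20.6] [313.1 267.5]
catch_top 0.19 [623.  292.9 155.6] [340.2 240.5]
full_bottle 0.8 [716.5 -74.6  99.3] [221.1 236.1]
full_bottle 0.3 [ 531.7 -311.2   81.6] [195.2 194.9]
jar 0.76 [ 732.1 -238.1   63.7] [178.9 232.6]
jar 0.45 [622.4 289.6 153.9] [339.2 240.5]
label_roll 0.92 [556.8 527.   53. ] [417.7 277.9]
lever_pivot 0.95 [632.2 219.3  14.6] [312.8 269.2]
```

View pics/top0.png

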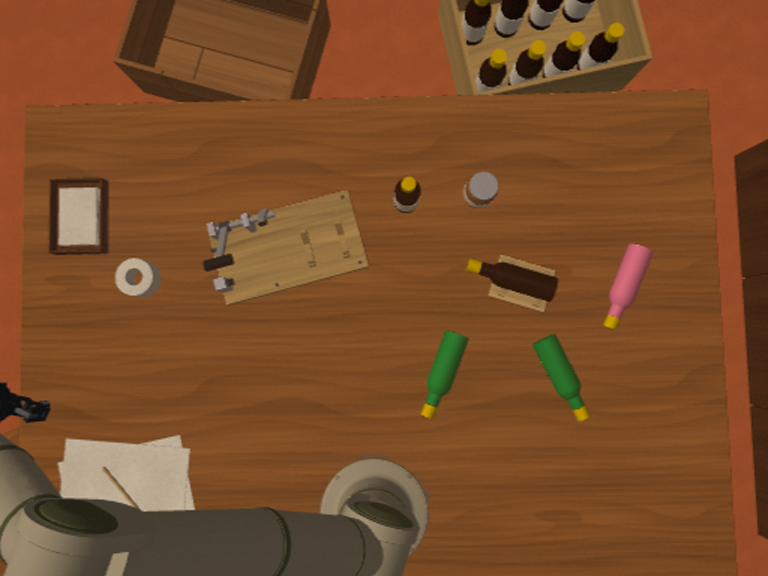

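View pics/scene0.png

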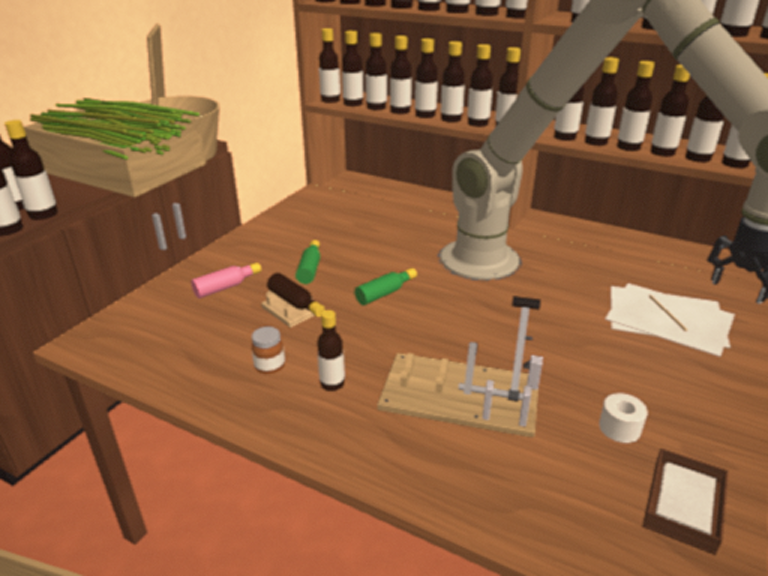

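The candidates in the top view (1.5x pixels) are:
- dark bottle lying on the wooden rest at (527,280)
- green bottles at (447,375) and (560,378)
- pink bottle at (628,287)
- labelled dark bottle standing at (407,195)

The dark, unlabelled, yellow-capped bottle in the rest fits the description. The jig plank spans (207..368, 191..304), with the lever grip up at (218,263). I'll enlarge both to confirm.

Run:
```python
from h import *
c=save("top","jigc.png",(132,120,250,206),6)
f=c["frame"][:,:,::-1]; cv2.imwrite("pics/botc.png",cv2.resize(f[160:215,300:380],None,fx=9,fy=9,interpolation=cv2.INTER_CUBIC))
```

```text
(no output)
```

View pics/jigc.png

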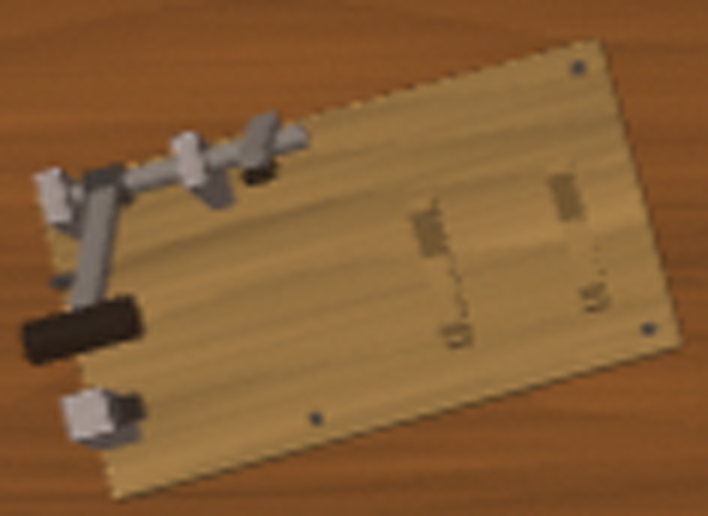

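View pics/botc.png

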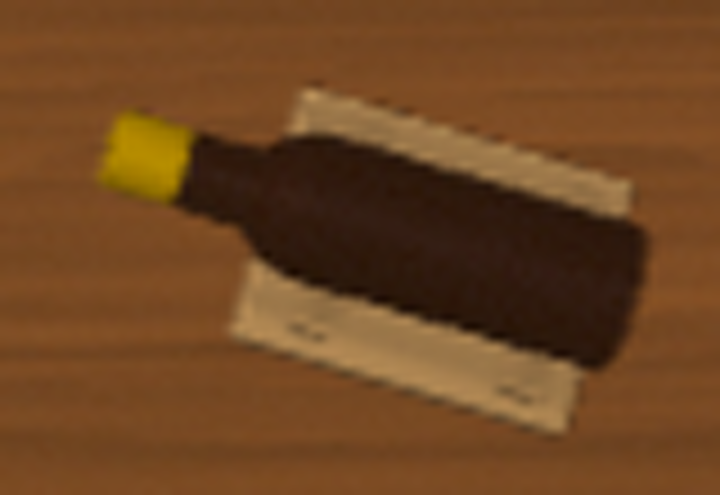

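The jig crop shows the plank corners at (600,38), (682,345) and (117,498), and the catch top at about (88,411). The bottle crop shows a dark bottle with no label and a yellow cap. Its cap end is at (111,147) and its base end at (626,297). The rest corners are (300,88), (633,183), (568,435) and (232,333), so this is the bottle meant.

Run:
```python
from h import *
from scipy.optimize import least_squares
np.set_printoptions(precision=3,suppress=True)
c=read_camera("top")
def fit(model,px,x0):
    def f(p):
        m=R.from_euler("z",p[2]).as_matrix()
        return np.concatenate([proj(c,m@np.array(a,float)+[p[0],p[1],0])-u for a,u in zip(model,px)])
    r=least_squares(f,x0,x_scale=[100,100,1]); print(r.x,"deg",np.degrees(r.x[2]),"res",r.fun); return r.x
J=lambda u:(np.array(u)+.5)/6-.5+[132,120]
B=lambda u:(np.array(u)+.5)/9-.5+[300,160]
fit([(110,-83,18),(-75,-83,18),(-75,253,18),(-33,240,93)],[J(u) for u in [(600,38),(682,345),(117,498),(88,411)]],[590,190,0.2])
fit([(50,65,18),(50,-65,18),(-50,-65,18),(-50,65,18)],[B(u) for u in [(300,88),(633,183),(568,435),(232,333)]],[490,-340,-.2])
fit([(0,135,63),(0,-60,63)],[B(u) for u in [(111,147),(626,297)]],[490,-340,-.2])
```

```text
[605.211  96.664   0.242] deg 13.843207138672412 res [ 0.355 -0.541  0.654  0.023 -0.732  0.254 -0.261  0.225]
[ 506.01  -346.323   -0.306] deg -17.551436238908696 res [ 0.251 -0.35   0.185 -0.263 -0.339  0.018 -0.094  0.59 ]
[ 505.837 -350.026   -0.308] deg -17.673733110233993 res [ 0.114  0.033 -0.113 -0.031]
```

```bash
cat >> h.py <<'E'
def pose():
    o=get_obs(); m=R.from_rotvec(o["tcp_rot"]).as_matrix(); return np.array(o["ee_pos"]),m
def plan(x,y,z,psi,n,start=None):
    """n equal rows (constant body twist, turn about tool z) from start (x,y,z,psi) or the present pose"""
    from scipy.optimize import fsolve
    if start is None:
        p,m=pose(); print("now",np.round(p,1),"yaw %.3f tilt %.3f"%(np.arctan2(m[1,1],m[0,1]),np.arccos(-m[2,2]))); start=[*p,np.arctan2(m[1,1],m[0,1])]
    w=(start[3]-psi)/n          # tool z is down
    def go(s):
        q=np.array(start[:2]); a=start[3]
        for _ in range(n):
            q=q+s[0]*np.array([-np.sin(a),np.cos(a)])+s[1]*np.array([np.cos(a),np.sin(a)]); a-=w
        return q-[x,y]
    s=fsolve(go,[0,0])
    print("rows",n,"tx %.4f ty %.4f tz %.4f wz %.4f"%(s[0]/500,s[1]/500,-(z-start[2])/n/500,w/2/np.pi), "mm/row %.1f deg/row %.1f"%(np.hypot(*s),np.degrees(w)))
E
python3 - <<'E'
from h import *
plan(400,250,285,.30,8)
plan(506,-348,200,-.306,16,[400,250,285,.30])
E
```

```text
now [290.8 664.1 250.2] yaw 1.158 tilt 0.000
rows 8 tx -0.0955 ty -0.0553 tz -0.0087 wz 0.0171 mm/row 55.2 deg/row 6.1
rows 16 tx -0.0761 ty 0.0122 tz 0.0106 wz 0.0060 mm/row 38.5 deg/row 2.2
```

Call:
jog_arm --moves '[{"tx": -0.0955, "ty": -0.055, "tz": -0.009, "wz": 0.017, "grip": 1}, {"tx": -0.0955, "ty": -0.055, "tz": -0.009, "wz": 0.017, "grip": 1}, {"tx": -0.0955, "ty": -0.055, "tz": -0.009, "wz": 0.017, "grip": 1}, {"tx": -0.0955, "ty": -0.055, "tz": -0.009, "wz": 0.017, "grip": 1}, {"tx": -0.0955, "ty": -0.055, "tz": -0.009, "wz": 0.017, "grip": 1}, {"tx": -0.0955, "ty": -0.055, "tz": -0.009, "wz": 0.017, "grip": 1}, {"tx": -0.0955, "ty": -0.055, "tz": -0.009, "wz": 0.017, "grip": 1}, {"tx": -0.0955, "ty": -0.055, "tz": -0.009, "wz": 0.017, "grip": 1}]'

```text
invalid input
```

Call:
jog_arm --moves '[{"tx": -0.0955, "ty": -0.055, "tz": -0.009, "wx": 0, "wy": 0, "wz": 0.017, "grip": 1}, {"tx": -0.0955, "ty": -0.055, "tz": -0.009, "wx": 0, "wy": 0, "wz": 0.017, "grip": 1}, {"tx": -0.0955, "ty": -0.055, "tz": -0.009, "wx": 0, "wy": 0, "wz": 0.017, "grip": 1}, {"tx": -0.0955, "ty": -0.055, "tz": -0.009, "wx": 0, "wy": 0, "wz": 0.017, "grip": 1}, {"tx": -0.0955, "ty": -0.055, "tz": -0.009, "wx": 0, "wy": 0, "wz": 0.017, "grip": 1}, {"tx": -0.0955, "ty": -0.055, "tz": -0.009, "wx": 0, "wy": 0, "wz": 0.017, "grip": 1}, {"tx": -0.0955, "ty": -0.055, "tz": -0.009, "wx": 0, "wy": 0, "wz": 0.017, "grip": 1}, {"tx": -0.0955, "ty": -0.055, "tz": -0.009, "wx": 0, "wy": 0, "wz": 0.017, "grip": 1}]'

```text
time_s: 2.2
ee_pos: [401.7, 249.1, 286.6]
tcp_rot: [1.865, 2.528, 0.001]
wrist_force: [1.2, 0.4, 0.5]
finger_gap: 0.997
grip_force: 0.0
```

Call:
jog_arm --moves '[{"tx": -0.076, "ty": 0.012, "tz": 0.01, "wx": 0, "wy": 0, "wz": 0.006, "grip": 1}, {"tx": -0.076, "ty": 0.012, "tz": 0.01, "wx": 0, "wy": 0, "wz": 0.006, "grip": 1}, {"tx": -0.076, "ty": 0.012, "tz": 0.01, "wx": 0, "wy": 0, "wz": 0.006, "grip": 1}, {"tx": -0.076, "ty": 0.012, "tz": 0.01, "wx": 0, "wy": 0, "wz": 0.006, "grip": 1}, {"tx": -0.076, "ty": 0.012, "tz": 0.01, "wx": 0, "wy": 0, "wz": 0.006, "grip": 1}, {"tx": -0.076, "ty": 0.012, "tz": 0.01, "wx": 0, "wy": 0, "wz": 0.006, "grip": 1}, {"tx": -0.076, "ty": 0.012, "tz": 0.01, "wx": 0, "wy": 0, "wz": 0.006, "grip": 1}, {"tx": -0.076, "ty": 0.012, "tz": 0.01, "wx": 0, "wy": 0, "wz": 0.006, "grip": 1}]'

```text
time_s: 3.2
ee_pos: [500.8, -40.5, 246.3]
tcp_rot: [2.22, 2.222, 0.001]
wrist_force: [0.4, 0.3, 0.3]
finger_gap: 0.999
grip_force: 0.0
```

Call:
jog_arm --moves '[{"tx": -0.076, "ty": 0.012, "tz": 0.01, "wx": 0, "wy": 0, "wz": 0.006, "grip": 1}, {"tx": -0.076, "ty": 0.012, "tz": 0.01, "wx": 0, "wy": 0, "wz": 0.006, "grip": 1}, {"tx": -0.076, "ty": 0.012, "tz": 0.01, "wx": 0, "wy": 0, "wz": 0.006, "grip": 1}, {"tx": -0.076, "ty": 0.012, "tz": 0.01, "wx": 0, "wy": 0, "wz": 0.006, "grip": 1}, {"tx": -0.076, "ty": 0.012, "tz": 0.01, "wx": 0, "wy": 0, "wz": 0.006, "grip": 1}, {"tx": -0.076, "ty": 0.012, "tz": 0.01, "wx": 0, "wy": 0, "wz": 0.006, "grip": 1}, {"tx": -0.076, "ty": 0.012, "tz": 0.01, "wx": 0, "wy": 0, "wz": 0.006, "grip": 1}, {"tx": -0.076, "ty": 0.012, "tz": 0.01, "wx": 0, "wy": 0, "wz": 0.006, "grip": 1}]'

```text
time_s: 4.2
ee_pos: [508.6, -347.0, 206.2]
tcp_rot: [2.529, 1.864, 0.001]
wrist_force: [0.5, -0.2, 0.3]
finger_gap: 1.0
grip_force: 0.0
```

```bash
cat >> h.py <<'E'
def wproj(c,p,pm):  # world -> wrist pixel; pm=(pos,rot)
    M=c["mount"]; t=pm[1].T@(np.asarray(p,float)-pm[0]); q=M[:3,:3].T@(t-M[:3,3]); u=c["camera_matrix"]@q; return u[:2]/u[2]
def wunproj(c,uv,z,pm):
    M=c["mount"]; d=pm[1]@M[:3,:3]@np.linalg.inv(c["camera_matrix"])@np.array([*uv,1.]); o=pm[0]+pm[1]@M[:3,3]
    return o+d*(z-o[2])/d[2]
E
python3 - <<'E'
from h import *
pm=pose(); c=read_camera("wrist"); f=c["frame"][:,:,::-1].copy(); cv2.imwrite("pics/w1raw.png",f)
plan(506,-348,60,-.306,8)
a=-.306; m=R.from_euler("z",a).as_matrix()
for q in [(0,0),(0,135),(0,-60),(28,60),(-28,60),(28,-60),(-28,-60),(15,134),(-15,134)]:
    u=wproj(c,m@np.array([*q,63])*[1,1,1]+[506,-348,0],pm); print(q,u.round(0)); cv2.circle(f,tuple(int(v) for v in u),4,(0,255,0),1)
cv2.imwrite("pics/w1.png",f)
E
```

```text
now [ 506.9 -352.8  206.2] yaw -0.307 tilt 0.004
rows 8 tx 0.0011 ty -0.0006 tz 0.0365 wz -0.0000 mm/row 0.6 deg/row -0.0
(0, 0) [254. 189.]
(0, 135) [254.  15.]
(0, -60) [254. 251.]
(28, 60) [289. 118.]
(-28, 60) [220. 118.]
(28, -60) [284. 252.]
(-28, -60) [224. 251.]
(15, 134) [274.  17.]
(-15, 134) [234.  17.]
```

View pics/w1.png

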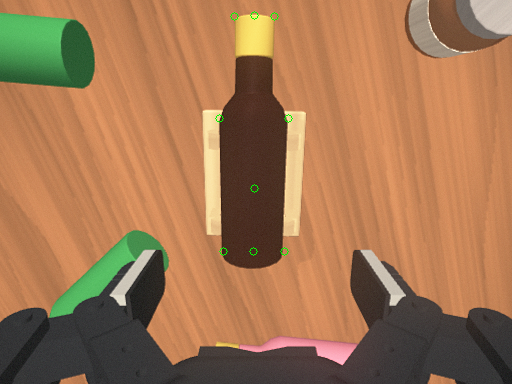

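The wrist view shows the dark bottle at columns 220–286 with its cap at (254,15). The projected model points fall on it, and the fingers at (140,285) and (375,280) straddle its axis. Now I'll descend and grip.

Call:
jog_arm --moves '[{"tx": 0.001, "ty": 0, "tz": 0.042, "wx": 0, "wy": 0, "wz": 0, "grip": 1}, {"tx": 0.001, "ty": 0, "tz": 0.042, "wx": 0, "wy": 0, "wz": 0, "grip": 1}, {"tx": 0.001, "ty": -0.001, "tz": 0.042, "wx": 0, "wy": 0, "wz": 0, "grip": 1}, {"tx": 0.001, "ty": -0.001, "tz": 0.042, "wx": 0, "wy": 0, "wz": 0, "grip": 1}, {"tx": 0.001, "ty": 0, "tz": 0.042, "wx": 0, "wy": 0, "wz": 0, "grip": 1}, {"tx": 0.001, "ty": 0, "tz": 0.042, "wx": 0, "wy": 0, "wz": 0, "grip": 1}, {"tx": 0.001, "ty": 0, "tz": 0.04, "wx": 0, "wy": 0, "wz": 0, "grip": 1}, {"tx": 0, "ty": 0, "tz": 0, "wx": 0, "wy": 0, "wz": 0, "grip": 1}]'

```text
time_s: 5.25
ee_pos: [508.1, -341.6, 59.2]
tcp_rot: [-2.526, -1.864, 0.001]
wrist_force: [-0.3, -1.5, -0.1]
finger_gap: 0.998
grip_force: 0.0
```

Call:
jog_arm --moves '[{"tx": 0, "ty": 0, "tz": 0, "wx": 0, "wy": 0, "wz": 0, "grip": 0}, {"tx": 0, "ty": 0, "tz": 0, "wx": 0, "wy": 0, "wz": 0, "grip": 0}, {"tx": 0, "ty": 0, "tz": 0, "wx": 0, "wy": 0, "wz": 0, "grip": 0}, {"tx": 0, "ty": 0, "tz": 0, "wx": 0, "wy": 0, "wz": 0, "grip": 0}, {"tx": 0, "ty": 0, "tz": 0, "wx": 0, "wy": 0, "wz": 0, "grip": 0}, {"tx": 0, "ty": 0, "tz": 0, "wx": 0, "wy": 0, "wz": 0, "grip": 0}, {"tx": 0, "ty": 0, "tz": 0, "wx": 0, "wy": 0, "wz": 0, "grip": 0}, {"tx": 0, "ty": 0, "tz": 0, "wx": 0, "wy": 0, "wz": 0, "grip": 0}]'

```text
time_s: 6.25
ee_pos: [506.1, -341.4, 61.3]
tcp_rot: [-2.526, -1.861, 0.002]
wrist_force: [-8.6, 3.6, 9.1]
finger_gap: 0.639
grip_force: 61.5
```

Call:
jog_arm --moves '[{"tx": 0, "ty": 0, "tz": -0.015, "wx": 0, "wy": 0, "wz": 0, "grip": 0}, {"tx": 0, "ty": 0, "tz": -0.035, "wx": 0, "wy": 0, "wz": 0, "grip": 0}, {"tx": 0, "ty": 0, "tz": -0.04, "wx": 0, "wy": 0, "wz": 0, "grip": 0}, {"tx": 0, "ty": 0, "tz": -0.04, "wx": 0, "wy": 0, "wz": 0, "grip": 0}, {"tx": 0, "ty": 0, "tz": -0.04, "wx": 0, "wy": 0, "wz": 0, "grip": 0}, {"tx": 0, "ty": 0, "tz": -0.04, "wx": 0, "wy": 0, "wz": 0, "grip": 0}, {"tx": 0, "ty": 0, "tz": -0.04, "wx": 0, "wy": 0, "wz": 0, "grip": 0}, {"tx": 0, "ty": 0, "tz": -0.03, "wx": 0, "wy": 0, "wz": 0, "grip": 0}]'

```text
time_s: 7.25
ee_pos: [508.9, -342.3, 202.3]
tcp_rot: [2.527, 1.864, 0.001]
wrist_force: [0.3, 0.4, -4.8]
finger_gap: 0.632
grip_force: 64.4
```

Run:
```python
from h import *
plan(585,50,205,.242,16); print(get_obs()["grip_force"],get_obs()["wrist_force"])
```

```text
now [ 508.9 -342.3  202.3] yaw -0.299 tilt 0.002
rows 16 tx 0.0500 ty 0.0074 tz -0.0003 wz -0.0054 mm/row 25.3 deg/row -1.9
64.35866832733154 [ 0.27354966  0.362145   -4.80321059]
```

Call:
jog_arm --moves '[{"tx": 0.03, "ty": 0.007, "tz": 0, "wx": 0, "wy": 0, "wz": -0.0054, "grip": 0}, {"tx": 0.05, "ty": 0.0075, "tz": 0, "wx": 0, "wy": 0, "wz": -0.0054, "grip": 0}, {"tx": 0.05, "ty": 0.0075, "tz": 0, "wx": 0, "wy": 0, "wz": -0.0054, "grip": 0}, {"tx": 0.05, "ty": 0.0075, "tz": 0, "wx": 0, "wy": 0, "wz": -0.0054, "grip": 0}, {"tx": 0.05, "ty": 0.0075, "tz": 0, "wx": 0, "wy": 0, "wz": -0.0054, "grip": 0}, {"tx": 0.05, "ty": 0.0075, "tz": 0, "wx": 0, "wy": 0, "wz": -0.0054, "grip": 0}, {"tx": 0.05, "ty": 0.0075, "tz": 0, "wx": 0, "wy": 0, "wz": -0.0054, "grip": 0}, {"tx": 0.05, "ty": 0.0075, "tz": 0, "wx": 0, "wy": 0, "wz": -0.0054, "grip": 0}]'

```text
time_s: 8.25
ee_pos: [570.8, -158.6, 199.5]
tcp_rot: [-2.248, -2.193, 0.0]
wrist_force: [0.8, 0.0, -4.7]
finger_gap: 0.639
grip_force: 64.6
```

Call:
jog_arm --moves '[{"tx": 0.05, "ty": 0.0075, "tz": 0, "wx": 0, "wy": 0, "wz": -0.0054, "grip": 0}, {"tx": 0.05, "ty": 0.0075, "tz": 0, "wx": 0, "wy": 0, "wz": -0.0054, "grip": 0}, {"tx": 0.05, "ty": 0.0075, "tz": 0, "wx": 0, "wy": 0, "wz": -0.0054, "grip": 0}, {"tx": 0.05, "ty": 0.0075, "tz": 0, "wx": 0, "wy": 0, "wz": -0.0054, "grip": 0}, {"tx": 0.05, "ty": 0.0075, "tz": 0, "wx": 0, "wy": 0, "wz": -0.0054, "grip": 0}, {"tx": 0.05, "ty": 0.0075, "tz": 0, "wx": 0, "wy": 0, "wz": -0.0054, "grip": 0}, {"tx": 0.03, "ty": 0.0075, "tz": 0, "wx": 0, "wy": 0, "wz": -0.0054, "grip": 0}, {"tx": 0.01, "ty": 0.0075, "tz": 0, "wx": 0, "wy": 0, "wz": -0.0054, "grip": 0}]'

```text
time_s: 9.25
ee_pos: [588.2, 12.4, 199.9]
tcp_rot: [-1.93, -2.478, 0.001]
wrist_force: [0.7, 0.1, -4.7]
finger_gap: 0.639
grip_force: 64.5
```

Run:
```python
from h import *
import time
pm=pose(); c=read_camera("wrist"); f=c["frame"][:,:,::-1].copy()
plan(603.8,102.5,200,.242,8)
m=R.from_euler("z",.242).as_matrix()
for q in [(110,-83,18),(-75,-83,18),(-75,253,18),(110,253,18),(-42,40,55),(42,40,55),(-42,-40,55),(42,-40,55),(-33,240,93),(85,228,85),(85,88,85)]:
    u=wproj(c,m@np.array(q)+[605.2,96.7,0],pm); print(q,u.round(0)); cv2.circle(f,tuple(int(v) for v in u),4,(0,255,0),1)
p,mm=pm; # the bottle as presumed held: TCP 6 mm to neck side
cv2.imwrite("pics/w2.png",f)
```

```text
now [588.8  12.3 200. ] yaw 0.248 tilt 0.000
rows 8 tx 0.0210 ty 0.0091 tz 0.0000 wz 0.0001 mm/row 11.4 deg/row 0.0
(110, -83, 18) [405. 183.]
(-75, -83, 18) [219. 182.]
(-75, 253, 18) [ 204. -293.]
(110, 253, 18) [ 473. -292.]
(-42, 40, 55) [251.  38.]
(42, 40, 55) [360.  39.]
(-42, -40, 55) [251. 143.]
(42, -40, 55) [351. 143.]
(-33, 240, 93) [ 268. -442.]
(85, 228, 85) [ 500. -379.]
(85, 88, 85) [450. -53.]
```

View pics/w2.png

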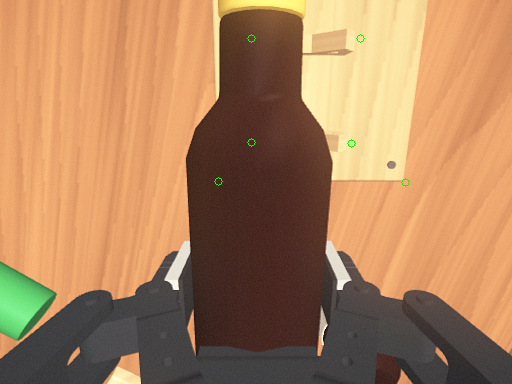

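The wrist view shows the held bottle with its axis near column 259. The plank corner at (408,181) and the left edge near column 216 agree with the jig model, predicted at (405,183) and (214,20). I'll move over the seat and check how the bottle sits along the grip.

Call:
jog_arm --moves '[{"tx": 0.021, "ty": 0.009, "tz": 0, "wx": 0, "wy": 0, "wz": 0.0005, "grip": 0}, {"tx": 0.021, "ty": 0.009, "tz": 0, "wx": 0, "wy": 0, "wz": 0.0005, "grip": 0}, {"tx": 0.021, "ty": 0.009, "tz": 0, "wx": 0, "wy": 0, "wz": 0, "grip": 0}, {"tx": 0.021, "ty": 0.009, "tz": 0, "wx": 0, "wy": 0, "wz": 0, "grip": 0}, {"tx": 0.021, "ty": 0.009, "tz": 0, "wx": 0, "wy": 0, "wz": 0, "grip": 0}, {"tx": 0.021, "ty": 0.009, "tz": 0, "wx": 0, "wy": 0, "wz": 0, "grip": 0}, {"tx": 0.021, "ty": 0.009, "tz": 0, "wx": 0, "wy": 0, "wz": 0, "grip": 0}, {"tx": 0.021, "ty": 0.009, "tz": 0, "wx": 0, "wy": 0, "wz": 0, "grip": 0}]'

```text
time_s: 10.3
ee_pos: [603.6, 101.8, 200.3]
tcp_rot: [1.943, 2.468, -0.0]
wrist_force: [0.2, 0.6, -4.5]
finger_gap: 0.643
grip_force: 64.5
```

Run:
```python
from h import *
plan(603.8,102.5,60,.242,8)
c=read_camera("wrist")
I=(np.zeros(3),np.eye(3))
for d in (0,6,12): print(d,[wproj(c,(y-d,x,0),I).round(0).tolist() for y,x in [(60,28),(82,15),(110,15),(60,-28)]])
c=save("top","top2.png",(132,110,282,216),5)
u=np.float32([(p+.5-0) for p in [0]])
a=.242;m=R.from_euler("z",a).as_matrix()
for q in [(0,135,200),(0,-60,200)]:
    pp=m@np.array([0,q[1],0.])+[605.2,96.7,q[2]]; print("pred top crop",(proj(c,pp)-[132,110])*5)
```

```text
now [603.6 101.8 200.3] yaw 0.237 tilt 0.000
rows 8 tx 0.0001 ty 0.0001 tz 0.0351 wz -0.0001 mm/row 0.1 deg/row -0.0
0 [[329.0, 134.0], [298.0, 72.0], [301.0, -16.0], [183.0, 134.0]]
6 [[328.0, 149.0], [297.0, 90.0], [300.0, 4.0], [184.0, 149.0]]
12 [[327.0, 165.0], [296.0, 107.0], [299.0, 23.0], [185.0, 165.0]]
pred top crop [183.90126926 281.19702133]
pred top crop [494.53547471 197.70424853]
```

View pics/top2.png

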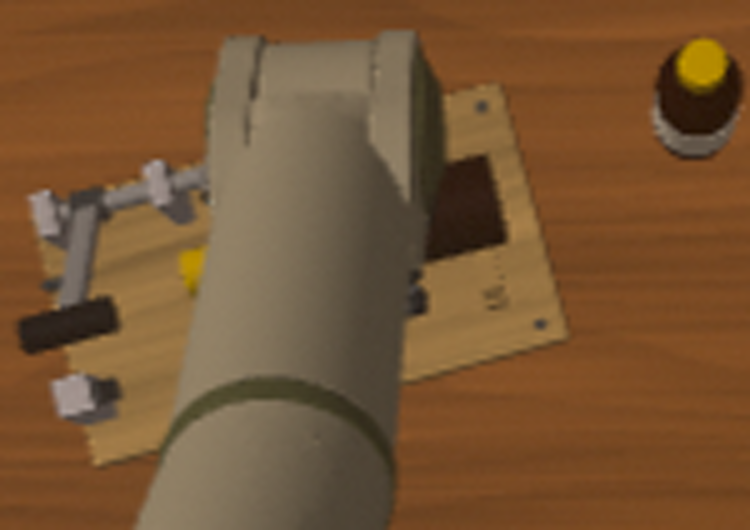

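The top view shows the bottle's base end at (496,198), against a predicted (494,198), and its cap at (183,272), against (184,281). So the bottle is aligned over the saddles. Lowering slowly.

Call:
jog_arm --moves '[{"tx": 0, "ty": 0, "tz": 0.03, "wx": 0, "wy": 0, "wz": -0.0005, "grip": 0}, {"tx": 0, "ty": 0, "tz": 0.045, "wx": 0, "wy": 0, "wz": 0, "grip": 0}, {"tx": 0, "ty": 0, "tz": 0.045, "wx": 0, "wy": 0, "wz": 0, "grip": 0}, {"tx": 0, "ty": 0, "tz": 0.045, "wx": 0, "wy": 0, "wz": 0, "grip": 0}, {"tx": 0, "ty": 0, "tz": 0.045, "wx": 0, "wy": 0, "wz": 0, "grip": 0}, {"tx": 0, "ty": 0, "tz": 0.03, "wx": 0, "wy": 0, "wz": 0, "grip": 0}, {"tx": 0, "ty": 0, "tz": 0.015, "wx": 0, "wy": 0, "wz": 0, "grip": 0}, {"tx": 0, "ty": 0, "tz": 0, "wx": 0, "wy": 0, "wz": 0, "grip": 0}]'

```text
time_s: 11.4
ee_pos: [603.4, 100.8, 72.4]
tcp_rot: [-1.94, -2.471, 0.001]
wrist_force: [-0.3, -0.3, -4.0]
finger_gap: 0.633
grip_force: 64.5
```

Call:
jog_arm --moves '[{"tx": 0, "ty": 0, "tz": 0.004, "wx": 0, "wy": 0, "wz": 0, "grip": 0}, {"tx": 0, "ty": 0, "tz": 0.004, "wx": 0, "wy": 0, "wz": 0, "grip": 0}, {"tx": 0, "ty": 0, "tz": 0.002, "wx": 0, "wy": 0, "wz": 0, "grip": 0}, {"tx": 0, "ty": 0, "tz": 0.002, "wx": 0, "wy": 0, "wz": 0, "grip": 0}, {"tx": 0, "ty": 0, "tz": 0, "wx": 0, "wy": 0, "wz": 0, "grip": 0}, {"tx": 0, "ty": 0, "tz": 0, "wx": 0, "wy": 0, "wz": 0, "grip": 0}, {"tx": 0, "ty": 0, "tz": 0, "wx": 0, "wy": 0, "wz": 0, "grip": 0}, {"tx": 0, "ty": 0, "tz": 0, "wx": 0, "wy": 0, "wz": 0, "grip": 0}]'

```text
time_s: 12.4
ee_pos: [603.5, 101.1, 66.8]
tcp_rot: [1.939, 2.471, 0.0]
wrist_force: [-0.7, -0.4, -4.4]
finger_gap: 0.638
grip_force: 64.5
```

Not in contact yet. I'll lower further in small steps.

Call:
jog_arm --moves '[{"tx": 0, "ty": 0, "tz": 0.003, "wx": 0, "wy": 0, "wz": 0, "grip": 0}, {"tx": 0, "ty": 0, "tz": 0.003, "wx": 0, "wy": 0, "wz": 0, "grip": 0}, {"tx": 0, "ty": 0, "tz": 0.002, "wx": 0, "wy": 0, "wz": 0, "grip": 0}, {"tx": 0, "ty": 0, "tz": 0.002, "wx": 0, "wy": 0, "wz": 0, "grip": 0}, {"tx": 0, "ty": 0, "tz": 0, "wx": 0, "wy": 0, "wz": 0, "grip": 0}, {"tx": 0, "ty": 0, "tz": 0, "wx": 0, "wy": 0, "wz": 0, "grip": 0}, {"tx": 0, "ty": 0, "tz": 0, "wx": 0, "wy": 0, "wz": 0, "grip": 0}, {"tx": 0, "ty": 0, "tz": 0, "wx": 0, "wy": 0, "wz": 0, "grip": 0}]'

```text
time_s: 13.4
ee_pos: [603.4, 100.8, 62.5]
tcp_rot: [1.94, 2.471, 0.0]
wrist_force: [-3.1, -2.0, 7.3]
finger_gap: 0.64
grip_force: 65.5
```

The wrist force changed by about +12 N, so the bottle is in the saddles. Opening.

Call:
jog_arm --moves '[{"tx": 0, "ty": 0, "tz": 0, "wx": 0, "wy": 0, "wz": 0, "grip": 0.8}, {"tx": 0, "ty": 0, "tz": 0, "wx": 0, "wy": 0, "wz": 0, "grip": 1}, {"tx": 0, "ty": 0, "tz": 0, "wx": 0, "wy": 0, "wz": 0, "grip": 1}, {"tx": 0, "ty": 0, "tz": 0, "wx": 0, "wy": 0, "wz": 0, "grip": 1}, {"tx": 0, "ty": 0, "tz": 0, "wx": 0, "wy": 0, "wz": 0, "grip": 1}, {"tx": 0, "ty": 0, "tz": 0, "wx": 0, "wy": 0, "wz": 0, "grip": 1}, {"tx": 0, "ty": 0, "tz": 0, "wx": 0, "wy": 0, "wz": 0, "grip": 1}, {"tx": 0, "ty": 0, "tz": 0, "wx": 0, "wy": 0, "wz": 0, "grip": 1}]'

```text
time_s: 14.4
ee_pos: [603.5, 101.1, 61.8]
tcp_rot: [1.939, 2.471, -0.0]
wrist_force: [0.3, -0.5, -0.0]
finger_gap: 0.999
grip_force: 0.0
```

Call:
jog_arm --moves '[{"tx": 0, "ty": 0, "tz": -0.02, "wx": 0, "wy": 0, "wz": 0, "grip": 1}, {"tx": 0, "ty": 0, "tz": -0.04, "wx": 0, "wy": 0, "wz": 0, "grip": 1}, {"tx": 0, "ty": 0, "tz": -0.06, "wx": 0, "wy": 0, "wz": 0, "grip": 1}, {"tx": 0, "ty": 0, "tz": -0.06, "wx": 0, "wy": 0, "wz": 0, "grip": 1}, {"tx": 0, "ty": 0, "tz": -0.06, "wx": 0, "wy": 0, "wz": 0, "grip": 1}, {"tx": 0, "ty": 0, "tz": -0.06, "wx": 0, "wy": 0, "wz": 0, "grip": 0.5}, {"tx": 0, "ty": 0, "tz": -0.06, "wx": 0, "wy": 0, "wz": 0, "grip": 0}, {"tx": 0, "ty": -0.08, "tz": -0.06, "wx": 0, "wy": 0, "wz": 0, "grip": 0}]'

```text
time_s: 15.4
ee_pos: [566.0, 92.1, 273.3]
tcp_rot: [1.938, 2.471, 0.003]
wrist_force: [-1.1, 1.3, 0.6]
finger_gap: 0.377
grip_force: 0.0
```

Run:
```python
from h import *
pm=pose(); print(pm[0]); c=read_camera("wrist"); f=c["frame"][:,:,::-1].copy()
m=R.from_euler("z",.242).as_matrix()
for q in [(0,135,63),(0,-60,63),(15,82,63),(-15,82,63),(28,55,63),(-28,55,63),(-75,-83,18),(110,-83,18),(-33,240,93),(-13,200,250),(-42,40,55),(42,40,55)]:
    u=wproj(c,m@np.array(q)+[605.2,96.7,0],pm); print(q,u.round(0)); cv2.circle(f,tuple(int(v) for v in u),4,(0,255,0),1)
cv2.imwrite("pics/w3.png",f)
```

```text
[565.95334532  92.08523279 273.30999701]
(0, 135, 63) [298.  37.]
(0, -60, 63) [292. 227.]
(15, 82, 63) [311.  95.]
(-15, 82, 63) [281.  95.]
(28, 55, 63) [322. 122.]
(-28, 55, 63) [268. 122.]
(-75, -83, 18) [229. 230.]
(110, -83, 18) [373. 230.]
(-33, 240, 93) [ 264. -121.]
(-13, 200, 250) [ 334. -287.]
(-42, 40, 55) [254. 136.]
(42, 40, 55) [333. 136.]
```

View pics/w3.png

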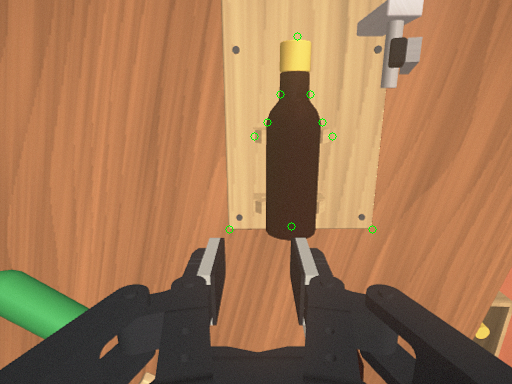

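The bottle lies in the saddles. Its axis runs along column 292–295, and the cap end is at (295,41) against a predicted (298,37), so about 4 mm off along the axis, well inside tolerance. Next is the lever.

```bash
cat >> h.py <<'E'
JP=np.array([605.2,96.7]);JA=.242
def toworld(x,y): return JP+R.from_euler("z",JA).as_matrix()[:2,:2]@[x,y]
def tojig(p): return R.from_euler("z",JA).as_matrix()[:2,:2].T@(np.array(p)[:2]-JP)
E
python3 - <<'E'
from h import *
print(tojig(pose()[0]), get_obs()["finger_gap"])
w=toworld(-13,200); print(w); plan(*w,315,JA,8)
for t in np.arange(0,1.30,.1):
    a=np.radians(120.7)+t; b=a+.1; print("%.1f"%t,(np.array([85+190*np.cos(a),85+190*np.sin(a)])).round(1),"d/500",(190*np.array([np.cos(b)-np.cos(a),np.sin(b)-np.sin(a)])/500).round(4))
E
```

```text
[-44.68190518   3.73802557] 0.28654137870383434
[544.64984671 287.75674271]
now [560.9  89.6 276.3] yaw 0.238 tilt 0.001
rows 8 tx 0.0491 ty 0.0078 tz -0.0097 wz -0.0001 mm/row 24.9 deg/row -0.0
0.0 [-12.  248.4] d/500 [-0.0317 -0.021 ]
0.1 [-27.8 237.9] d/500 [-0.0294 -0.0241]
0.2 [-42.5 225.8] d/500 [-0.0268 -0.0269]
0.3 [-56.  212.4] d/500 [-0.024  -0.0294]
0.4 [-68.  197.7] d/500 [-0.021  -0.0317]
0.5 [-78.5 181.9] d/500 [-0.0177 -0.0336]
0.6 [-87.3 165.1] d/500 [-0.0143 -0.0352]
0.7 [-94.4 147.5] d/500 [-0.0107 -0.0365]
0.8 [-99.8 129.2] d/500 [-0.007  -0.0373]
0.9 [-103.3  110.6] d/500 [-0.0032 -0.0378]
1.0 [-104.9   91.6] d/500 [ 0.0006 -0.038 ]
1.1 [-104.6   72.7] d/500 [ 0.0044 -0.0377]
1.2 [-102.4   53.8] d/500 [ 0.0081 -0.0371]
```

Call:
jog_arm --moves '[{"tx": 0, "ty": 0, "tz": -0.04, "wx": 0, "wy": 0, "wz": 0, "grip": 0}, {"tx": 0.03, "ty": 0.005, "tz": -0.04, "wx": 0, "wy": 0, "wz": 0, "grip": 0}, {"tx": 0.07, "ty": 0.01, "tz": 0, "wx": 0, "wy": 0, "wz": 0, "grip": 0}, {"tx": 0.08, "ty": 0.015, "tz": 0, "wx": 0, "wy": 0, "wz": 0, "grip": 0}, {"tx": 0.08, "ty": 0.015, "tz": 0, "wx": 0, "wy": 0, "wz": -0.0005, "grip": 0}, {"tx": 0.08, "ty": 0.015, "tz": 0, "wx": 0, "wy": 0, "wz": 0, "grip": 0}, {"tx": 0.05, "ty": 0.003, "tz": 0, "wx": 0, "wy": 0, "wz": 0, "grip": 0}, {"tx": 0, "ty": 0, "tz": 0, "wx": 0, "wy": 0, "wz": 0, "grip": 0}]'

```text
time_s: 16.45
ee_pos: [547.7, 290.6, 311.9]
tcp_rot: [-1.931, -2.477, -0.0]
wrist_force: [-0.7, -0.4, -0.5]
finger_gap: -0.0
grip_force: 0.0
```

Run:
```python
from h import *
print(tojig(pose()[0]),pose()[0], get_obs()["finger_gap"])
for cam in ["top","scene","wrist"]:
    read_camera(cam)
    for d in find_in("lever_grip",cam)[:2]: print(cam,round(d["score"],2),d["position"],tojig(d["position"]))
c=save("scene","s2.png",(260,120,440,300),3.3)
for q in [(-40,200,248),(-12,172,248),(-12,228,248)]:
    w=toworld(*q[:2]); print(((proj(c,[*w,q[2]])-[260,120])*3.3).round())
p=pose()[0]; print("tip",((proj(c,p-[0,0,19])-[260,120])*3.3).round())
```

```text
[ -9.31723911 202.01599383] [547.74217176 290.59654634 311.88578938] -0.0004080155421800631
top 0.66 [626.5, 278.9, 152.5] [ 64.3426186 171.7863715]
scene 0.84 [621.5, 290.5, 155.1] [ 62.26819544 184.2465789 ]
wrist 0.76 [571.0, 297.8, 204.8] [ 14.98914099 203.43592518]
[300. 254.]
[267. 266.]
[329. 275.]
tip [302. 231.]
```

View pics/s2.png

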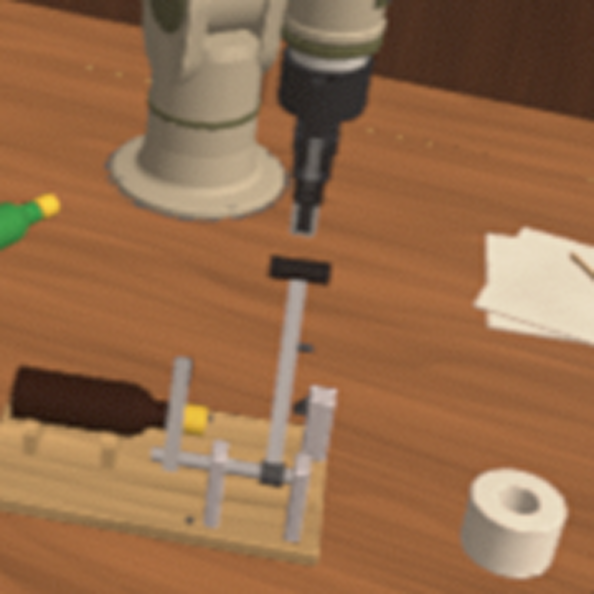

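The scene view shows the closed tip at (303,233) right above the grip. The grip spans (270,268) to (330,271), which agrees with the model. Now I'll press along the arc.

Call:
jog_arm --moves '[{"tx": 0, "ty": 0, "tz": 0.018, "wx": 0, "wy": 0, "wz": 0, "grip": 0}, {"tx": 0, "ty": 0, "tz": 0.018, "wx": 0, "wy": 0, "wz": 0, "grip": 0}, {"tx": 0, "ty": 0, "tz": 0.018, "wx": 0, "wy": 0, "wz": 0, "grip": 0}, {"tx": 0, "ty": 0, "tz": 0.012, "wx": 0, "wy": 0, "wz": 0, "grip": 0}, {"tx": 0, "ty": -0.016, "tz": 0.011, "wx": 0, "wy": 0, "wz": 0, "grip": 0}, {"tx": 0, "ty": -0.0155, "tz": 0.011, "wx": 0, "wy": 0, "wz": 0, "grip": 0}, {"tx": 0, "ty": -0.015, "tz": 0.012, "wx": 0, "wy": 0, "wz": 0, "grip": 0}, {"tx": 0, "ty": -0.0145, "tz": 0.012, "wx": 0, "wy": 0, "wz": 0, "grip": 0}]'

```text
time_s: 17.8
ee_pos: [518.2, 280.8, 256.3]
tcp_rot: [-1.935, -2.474, 0.001]
wrist_force: [-4.9, -1.7, 9.7]
finger_gap: -0.004
grip_force: 4.9
```

Run:
```python
from h import *
o=get_obs(); print(tojig(o["ee_pos"]),o["ee_pos"],o["wrist_force"],pose()[1][:,1])
```

```text
[-40.32139975 199.6129706 ] [518.21732501 280.83355903 256.25265907] [-4.93206675 -1.69313552  9.66236105] [ 9.70567585e-01  2.40827152e-01 -9.20028272e-04]
```

Contact is made and the tip is following the arc. Continuing.

Call:
jog_arm --moves '[{"tx": 0, "ty": -0.0137, "tz": 0.013, "wx": 0, "wy": 0, "wz": 0, "grip": 0}, {"tx": 0, "ty": -0.013, "tz": 0.014, "wx": 0, "wy": 0, "wz": 0, "grip": 0}, {"tx": 0, "ty": -0.0125, "tz": 0.0145, "wx": 0, "wy": 0, "wz": 0, "grip": 0}, {"tx": 0, "ty": -0.0115, "tz": 0.015, "wx": 0, "wy": 0, "wz": 0, "grip": 0}, {"tx": 0, "ty": -0.011, "tz": 0.0155, "wx": 0, "wy": 0, "wz": 0, "grip": 0}, {"tx": 0, "ty": -0.01, "tz": 0.016, "wx": 0, "wy": 0, "wz": 0, "grip": 0}, {"tx": 0, "ty": -0.009, "tz": 0.0165, "wx": 0, "wy": 0, "wz": 0, "grip": 0}, {"tx": 0, "ty": -0.0085, "tz": 0.017, "wx": 0, "wy": 0, "wz": 0, "grip": 0}]'

```text
time_s: 18.8
ee_pos: [474.4, 270.1, 194.8]
tcp_rot: [-1.934, -2.474, 0.003]
wrist_force: [-5.1, -0.2, 7.2]
finger_gap: 0.005
grip_force: 3.3
```

Run:
```python
from h import *
o=get_obs(); print(tojig(o["ee_pos"]),o["ee_pos"],o["wrist_force"])
```

```text
[-85.41039143 199.65542334] [474.43202468 270.06943117 194.84409839] [-5.13035159 -0.17749127  7.19012799]
```

Call:
jog_arm --moves '[{"tx": 0, "ty": -0.0075, "tz": 0.0175, "wx": 0, "wy": 0, "wz": 0, "grip": 0}, {"tx": 0, "ty": -0.0065, "tz": 0.018, "wx": 0, "wy": 0, "wz": 0, "grip": 0}, {"tx": 0, "ty": -0.006, "tz": 0.018, "wx": 0, "wy": 0, "wz": 0, "grip": 0}, {"tx": 0, "ty": -0.005, "tz": 0.0185, "wx": 0, "wy": 0, "wz": 0, "grip": 0}, {"tx": 0, "ty": -0.004, "tz": 0.0185, "wx": 0, "wy": 0, "wz": 0, "grip": 0}, {"tx": 0, "ty": -0.003, "tz": 0.0185, "wx": 0, "wy": 0, "wz": 0, "grip": 0}, {"tx": 0, "ty": -0.002, "tz": 0.019, "wx": 0, "wy": 0, "wz": 0, "grip": 0}, {"tx": 0, "ty": -0.001, "tz": 0.019, "wx": 0, "wy": 0, "wz": 0, "grip": 0}]'

```text
time_s: 19.8
ee_pos: [458.7, 266.1, 120.9]
tcp_rot: [-1.936, -2.474, 0.0]
wrist_force: [-3.5, -0.8, 4.4]
finger_gap: -0.001
grip_force: 2.3
```

Run:
```python
from h import *
o=get_obs(); print(tojig(o["ee_pos"]),o["ee_pos"],o["wrist_force"])
```

```text
[-101.67933908  199.57230879] [458.65706194 266.08996941 120.93179547] [-3.5295849  -0.81758687  4.43071702]
```

Call:
jog_arm --moves '[{"tx": 0, "ty": 0, "tz": 0.019, "wx": 0, "wy": 0, "wz": 0, "grip": 0}, {"tx": 0, "ty": 0, "tz": 0.019, "wx": 0, "wy": 0, "wz": 0, "grip": 0}, {"tx": 0, "ty": 0.001, "tz": 0.019, "wx": 0, "wy": 0, "wz": 0, "grip": 0}, {"tx": 0, "ty": 0.002, "tz": 0.019, "wx": 0, "wy": 0, "wz": 0, "grip": 0}, {"tx": 0, "ty": 0.002, "tz": 0.013, "wx": 0, "wy": 0, "wz": 0, "grip": 0}, {"tx": 0, "ty": 0, "tz": 0.002, "wx": 0, "wy": 0, "wz": 0, "grip": 0}, {"tx": 0, "ty": 0, "tz": 0.002, "wx": 0, "wy": 0, "wz": 0, "grip": 0}, {"tx": 0, "ty": 0, "tz": 0, "wx": 0, "wy": 0, "wz": 0, "grip": 0}]'

```text
time_s: 20.8
ee_pos: [461.6, 266.9, 75.9]
tcp_rot: [1.936, 2.474, 0.002]
wrist_force: [-4.5, -1.3, 20.0]
finger_gap: 0.003
grip_force: 10.2
```

Call:
jog_arm --moves '[{"tx": 0, "ty": 0, "tz": 0.002, "wx": 0, "wy": 0, "wz": 0, "grip": 0}, {"tx": 0, "ty": 0, "tz": 0.002, "wx": 0, "wy": 0, "wz": 0, "grip": 0}, {"tx": 0, "ty": 0, "tz": 0, "wx": 0, "wy": 0, "wz": 0, "grip": 0}, {"tx": 0, "ty": 0, "tz": 0, "wx": 0, "wy": 0, "wz": 0, "grip": 0}, {"tx": 0, "ty": 0, "tz": -0.004, "wx": 0, "wy": 0, "wz": 0, "grip": 0}, {"tx": 0, "ty": 0, "tz": -0.004, "wx": 0, "wy": 0, "wz": 0, "grip": 0}, {"tx": 0, "ty": 0, "tz": -0.004, "wx": 0, "wy": 0, "wz": 0, "grip": 0}, {"tx": 0, "ty": 0, "tz": 0, "wx": 0, "wy": 0, "wz": 0, "grip": 0}]'

```text
time_s: 21.8
ee_pos: [461.2, 266.8, 79.0]
tcp_rot: [1.936, 2.474, -0.0]
wrist_force: [-2.0, -0.8, 3.8]
finger_gap: 0.001
grip_force: 2.3
```

Call:
jog_arm --moves '[{"tx": 0, "ty": 0, "tz": -0.004, "wx": 0, "wy": 0, "wz": 0, "grip": 0}, {"tx": 0, "ty": 0, "tz": -0.004, "wx": 0, "wy": 0, "wz": 0, "grip": 0}, {"tx": 0, "ty": 0, "tz": -0.01, "wx": 0, "wy": 0, "wz": 0, "grip": 0}, {"tx": 0, "ty": 0, "tz": -0.01, "wx": 0, "wy": 0, "wz": 0, "grip": 0}, {"tx": 0, "ty": 0, "tz": -0.03, "wx": 0, "wy": 0, "wz": 0, "grip": 0}, {"tx": 0, "ty": 0, "tz": -0.03, "wx": 0, "wy": 0, "wz": 0, "grip": 0}, {"tx": 0, "ty": 0, "tz": -0.05, "wx": 0, "wy": 0, "wz": 0, "grip": 0}, {"tx": 0, "ty": 0, "tz": -0.05, "wx": 0, "wy": 0, "wz": 0, "grip": 0}]'

```text
time_s: 22.8
ee_pos: [461.3, 266.7, 174.8]
tcp_rot: [1.936, 2.474, 0.001]
wrist_force: [0.9, 0.2, 1.2]
finger_gap: -0.001
grip_force: 0.0
```

Run:
```python
from h import *
o=get_obs(); print(o["ee_pos"],o["wrist_force"])
c=save("scene","s3.png",(240,150,440,300),3.9)
```

```text
[461.30960949 266.71868449 174.75312393] [0.85729863 0.21337563 1.21687421]
```

View pics/s3.png

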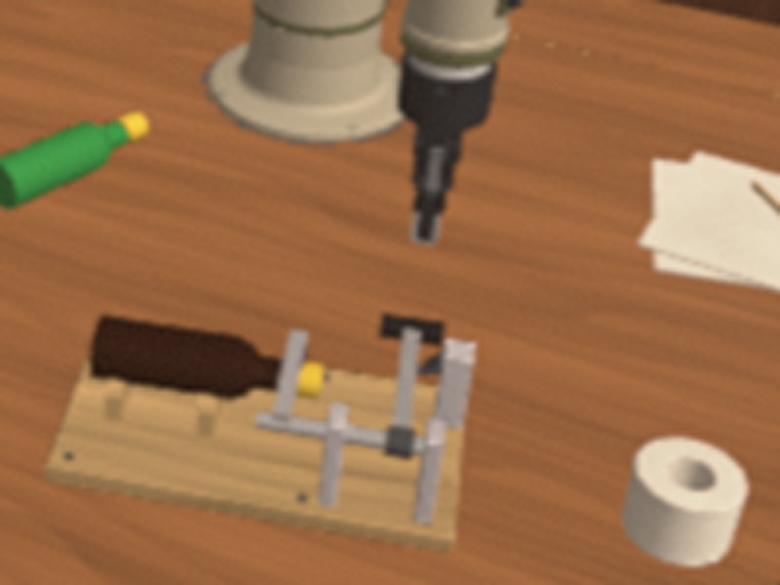

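The lever stays down with its grip at (411,328), and the clamp finger lies over the neck at (290,375). The bottle is seated and the robot is clear. I'll check the grip pixel against the latched pose and hand in only if it fits.

Run:
```python
from h import *
c=read_camera("scene")
D={}
for t in (0.9,1.0,1.1,1.2):
    a=np.radians(120.7)+t; w=toworld(85+190*np.cos(a),200); D[t]=((proj(c,[*w,85+190*np.sin(a)])-[240,150])*3.9).round(); print(t,D[t])
if min(D,key=lambda t:np.hypot(*(D[t]-[411,328])))==1.2: print(hand_in())
```

```text
0.9 [417. 277.]
1.0 [415. 293.]
1.1 [413. 311.]
1.2 [410. 329.]
the job is handed in; nothing more can be done
None
```

The bottle lies in the jig's saddles with its neck under the clamp finger, the catch holds the lever down at about 1.2 rad, and the job is handed in; no verdict was returned.

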